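# Lock the positioner collar on the shaft flat

## Task

The collar on the small antenna positioner is loose on its shaft. Turn it counter-clockwise (seen from above) until its set screw faces the flat milled in the shaft and catches there, then tighten the screw by pressing the red-ball clamp lever down, gently and never with a hard shove, until it lies about level, and let go. If the lever stops well short of level, the screw is not on the flat. Leave the things around the positioner alone.

Things in the scene. Friction and masses are not known exactly. Their poses are not given: they have to be found in the camera images.
- positioner: Grey round antenna positioner, fixed to the worktop: base disc 124 mm diameter, bearing housing 72 mm diameter up to 45 mm. Origin: centre of its underside, on the vertical shaft axis.
- shaft_top (a point): Top centre of the fixed bright steel shaft (36 mm diameter), z = 96 mm. A flat is milled into it, full height, 10 mm wide with shoulders, 14 mm from the axis (4 mm deep), seen as a notch in the stub above the collar. The flat's direction is in no reading and differs each time: 0.6 to 2.1 rad counter-clockwise, from above, of where the set screw starts.
- collar_center (a point): Centre of the dark steel collar (54 mm diameter, 32 mm tall, z = 48 to 80 mm) on the shaft axis, at z = 64 mm. Grip it across its sides from above, fingers 90 degrees from the set screw's boss.
- collar (a joint): Turn of the collar on the positioner, rad, counter-clockwise positive, range -1.9 to 1.3; at 0 the set screw points along the positioner's own -x. It resists with about 0.05 Nm on the round. Some 0.3 rad before the flat's middle the screw's sprung nose helps it on, with about 0.2 Nm; just past the middle the shoulder holds it back, with 0.2 to 0.7 Nm; forced on, it jumps out.
- screw_boss (a point): End of the 20 mm diameter boss on the collar that carries the set screw, 39 mm out from the shaft axis, z = 64 mm: shows where the screw points. With the collar let go within about 0.2 rad of the middle of the flat, tightening the screw pulls it square.
- clamp_lever (a joint): Swing of the clamp lever about the screw's level axis, rad: 0 as found, raised 0.9 above level; 0.9 = level. Pressing it down increases it and drives the screw in, 6 mm per rad. Friction 0.26 Nm: it stays where left and takes 5 to 10 N down at the ball. Over the flat it goes to about 0.95, then stops hard; over the round it stiffens from 0.35 on and springs back to about 0.35.
- lever_arm: Black clamp lever, bar 10 mm thick, red ball at its end. Origin on the shaft axis, z = 64 mm; its x axis points inwards along the screw, and the lever lies along its -y, at x = -58 mm. Tightening moves all this inwards, up to 6 mm. Turned about its x by -0.9 rad when raised, 0 when level.
- lever_ball (a point): Centre of the red ball (20 mm diameter) at the lever's end, 62 mm from the screw axis. It moves in an upright arc about the screw axis.
- blue_box: Loose blue box 56x80x47 mm, origin at its underside. Bystander.
- torque_wrench: Loose slim grey wrench 139 mm long, 14 mm tall, lying. Bystander.
- adapter_n_sma: Loose small metal connector with a red band, 23x38x20 mm. Bystander.

How it is judged:
At the end, for the whole second after the job is handed in: The clamp lever is pressed down to at least 0.80 rad (within 0.1 rad above level, or lower), which is possible only with the set screw square on the flat, and lever and collar are at rest (value of joint clamp_lever above 0.8 rad and velocity of joint each of clamp_lever, collar below 0.05 rad/s and velocity of joint collar above -0.05 rad/s); the robot touches nothing.
It fails at once if the clamp lever is pushed with more than 25 N (contact force between lever_arm and anything else above 25 N).
It fails at once if the blue box is moved more than 20 mm (distance of blue_box from where it was at the start of the episode above 0.02 m).
It fails at once if the wrench is moved more than 20 mm (distance of torque_wrench from where it was at the start of the episode above 0.02 m).
It fails at once if the connector is moved more than 20 mm (distance of adapter_n_sma from where it was at the start of the episode above 0.02 m).
It also fails if it takes over 70 s, if anything falls off the work surface, if the arm or the gripper's body presses on something with over 40 N, if the wrist force passes 120 N, or if a joint passes its speed limit or range.

## Robot

A 6-joint arm with a two-finger parallel gripper is mounted at the origin on a cart in front of the work surface, level with it; the furniture and walls round the work are solid. World frame = base frame: x ahead of the robot, y to its left, z up, the work surface at z = 0. Lengths are in m, angles in rad, forces in N, time in s.
With the tool pointing down it reaches from about 0.35 to 0.925 m from the base axis. Payload 6.4 kg.
Tool frame: the origin (TCP) lies at the centre of the arm's flange, where the gripper is bolted on; the fingertips stand finger_overhang ahead of it and the grasp point (between the pads) lies 180 mm ahead of it (finger_overhang is the distance from the TCP to the fingertips, in m); z points along the fingers, y is the line along which they close (so a half turn about z gives the same grasp; the last joint's range is limited). The gripper opens to 94 mm and grips with 3 to 60 N. Pads are 16 mm wide; open, the fingers measure 119 mm over their backs; the gripper's body (75 mm by 177 mm) begins 78 mm behind the grasp point.
Start: joints at [-1.371, 0.245, 1.558, -0, 1.339, -0.174], TCP at [0.237, -0.605, 0.405] pointing down, gripper open.
Joint ranges: [-3.13, 3.13], [-1.02, 2.26], [0.13, 2.54], [-0.95, 4.09], [0.21, 2.88], [-2.74, 2.74]. Speed limits (rad/s): [2.57, 2.57, 3.14, 3.14, 3.14, 3.14].

## Interface

Orientations are given as a 3x3 rotation matrix whose columns are the frame's x, y, z axes.
In Python, from workcell import * gives the robot as it stands.
- The arm moves only by the tool step_arm, never from a script. Its argument "increments" is a list of rows, each an object of numbers: "jaw": the closure in counts, from 0 (fully open) to 255 (shut); "dx", "dy", "dz": the shift along the tool's x, y, z in m; "turn": the turn about the tool's z in rad. A call has exactly 5 rows; each row shifts and turns the commanded pose from where the row before left it, along the tool's axes as they then stand; what a row does not reach is not made up. A row lasts 1/8 s, in which the tool goes at most 62.5 mm and 10.7 degrees, less where a joint would pass 70% of its speed; a pose out of reach is approached as far as the arm can. A call is refused whole if a number of a shift passes 0.0625 or a number of a turn 0.188, either way. A call with a gripper value outside its range is refused whole. The fingers move at their own pace and stop on an object; "grip_force" is the grip in N (left out, the last holds). Time passes only in rows, so rows that do not move let the fingers close, or fill a call up. It gives the time, the measured TCP pose, the force, the opening and the grip force at its end, in the units of the state.
- sense(): the state, without advancing time (a new reading comes with each control period).
- grab_frame(name): name is "side" or "top" or "wrist"; returns a dict with "frame" (384x512x3 uint8, red, green, blue), "fx", "fy", "cx", "cy" (pixels), "distortion" ([k1, k2, p1, p2, k3] as OpenCV has them; the pictures are not rectified), "origin" and "orientation" of the camera in the world; the wrist camera has in their place "mount" (4x4, takes a point from camera to tool coordinates, whose origin is the TCP and whose axes are the flange's). Camera axes: x right, y up, looking along -z (the intrinsics and any distortion apply to the point x, -y, -z); pixel columns grow to the right and rows downward; lengths in m; the calibration is good to about 2 mm. A picture is of the moment at which its call begins: read the wrist's pose just before it. There is no depth.
- sign_off(): hands the job in; it is judged then, once.
The state is a dict: "t": time; "joints": joint angles; "dq": joint speeds; "effort": joint torques, N m; "ee_pos": TCP position; "tcp_rot": TCP orientation; "contact_force": force on the tool from outside, world axes, zero at the start; "wrist_torque": the same for the moment, N m; "width": opening from 0.0 (shut) to 1.0 (fully open); "grip_force": force on a finger pad.
Only numpy, scipy, OpenCV 4.12 (cv2) and the standard library are available. Lean on these libraries where they do the work, as an engineer would, in place of code of your own. Each camera call takes 0.05 s, during which the arm holds its last target. There are 200 camera calls.

## Working session

There is one attempt and no reset: what is moved stays moved. The work goes in short steps, Python scripts to look and compute and a tool call to move; the robot and the scene stay as the last step left them, time stands still between calls to the robot, and variables do not carry over. Pictures are saved under pics/ and viewed, at most 10 in all, crops included, and the job is handed in when it is done.

Besides the shell and the picture viewer there is one more tool, called as name([rows], argument=value, ...), one row to a line, values as JSON. step_arm: Moves the arm, as the interface text tells. Its arguments: {"type":"object","properties":{"increments":{"type":"array","items":{"type":"object","properties":{"jaw":{"type":"number"},"dx":{"type":"number"},"dy":{"type":"number"},"dz":{"type":"number"},"turn":{"type":"number"}}}},"grip_force":{"type":"number"}},"required":["increments"]}

```bash
mkdir -p pics; cat > h.py <<'E'
from workcell import *
import numpy as np, cv2
def cam(n):
    s=sense(); f=grab_frame(n)
    if 'mount' in f:
        M=np.array(f['mount']);R=np.array(s['tcp_rot']);f['orientation']=R@M[:3,:3];f['origin']=R@M[:3,3]+np.array(s['ee_pos'])
    f['orientation']=np.array(f['orientation']);f['origin']=np.array(f['origin'])
    f['K']=np.array([[f['fx'],0,f['cx']],[0,f['fy'],f['cy']],[0,0,1.]]);f['D']=np.array(f['distortion'],float)
    return f
def ray(f,uv):
    p=cv2.undistortPoints(np.array([[uv]],float),f['K'],f['D'])[0,0]
    d=f['orientation']@np.array([p[0],-p[1],-1]);return f['origin'],d/np.linalg.norm(d)
def onz(f,uv,z):
    o,d=ray(f,uv);return o+d*(z-o[2])/d[2]
def proj(f,P):
    c=(np.array(P)-f['origin'])@f['orientation'];c=np.atleast_2d(c)*[1,-1,-1]
    return cv2.projectPoints(c,np.zeros(3),np.zeros(3),f['K'],f['D'])[0][:,0]
def save(f,name,crop=None,sc=1):
    im=f['frame'][...,::-1]
    if crop: im=im[crop[1]:crop[3],crop[0]:crop[2]]
    cv2.imwrite('pics/'+name,cv2.resize(im,None,fx=sc,fy=sc,interpolation=cv2.INTER_CUBIC))
def tri(f,a,g,b):
    o1,d1=ray(f,a);o2,d2=ray(g,b);A=np.stack([d1,-d2],1);t=np.linalg.lstsq(A,o2-o1,rcond=None)[0]
    p,q=o1+t[0]*d1,o2+t[1]*d2;return (p+q)/2,np.linalg.norm(p-q)
E
python3 - <<'E'
from h import *
s=sense();print(s)
a=cam('top');b=cam('side')
for f in(a,b):print(f['origin'],f['orientation'].round(3).tolist(),f['fx'])
cv2.imwrite('pics/a.png',cv2.resize(np.vstack([a['frame'],b['frame']])[...,::-1],(400,600)))
save(a,'top.png',sc=1.5);save(b,'side.png',sc=1.5)
E
```

```text
{'t': 0.0, 'joints': array([-1.37106702e+00,  2.45817567e-01,  1.55902040e+00,  1.25950765e-05,
        1.33865923e+00, -1.74076791e-01]), 'dq': array([-8.00013447e-04, -3.21947565e-04,  1.27225451e-03,  9.94654574e-04,
        9.47621112e-04,  9.40696968e-05]), 'effort': array([-2.66590196e-04, -4.15833700e+01, -3.14599299e+01,  6.84578600e-02,
        3.32342042e-02, -1.55638763e-04]), 'ee_pos': array([ 0.23733007, -0.60488207,  0.40353932]), 'tcp_rot': array([[ 9.30945377e-01,  3.65158282e-01, -3.65856661e-04],
       [ 3.65158305e-01, -9.30943564e-01,  1.86911926e-03],
       [ 3.41932474e-04, -1.87364353e-03, -9.99998186e-01]]), 'contact_force': array([ 0.3077692 ,  1.34411469, -0.78275645]), 'wrist_torque': array([ 0.04468077, -0.02570042,  0.00071482]), 'grip_force': 0.0, 'width': 1.0021229564426533}
[0.40053774 0.07986637 0.95756188] [[0.017, 0.992, -0.125], [-0.999, 0.013, -0.03], [-0.028, 0.126, 0.992]] 416.97486083869217
[ 0.31530024 -0.52907419  0.64063247] [[0.961, 0.164, -0.221], [-0.274, 0.634, -0.723], [0.022, 0.756, 0.655]] 444.17162237585376
```

View pics/top.png

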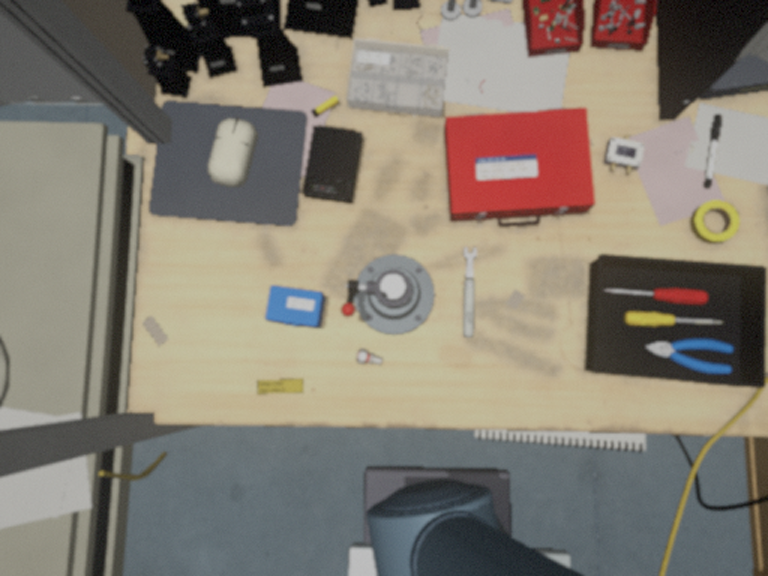

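View pics/side.png

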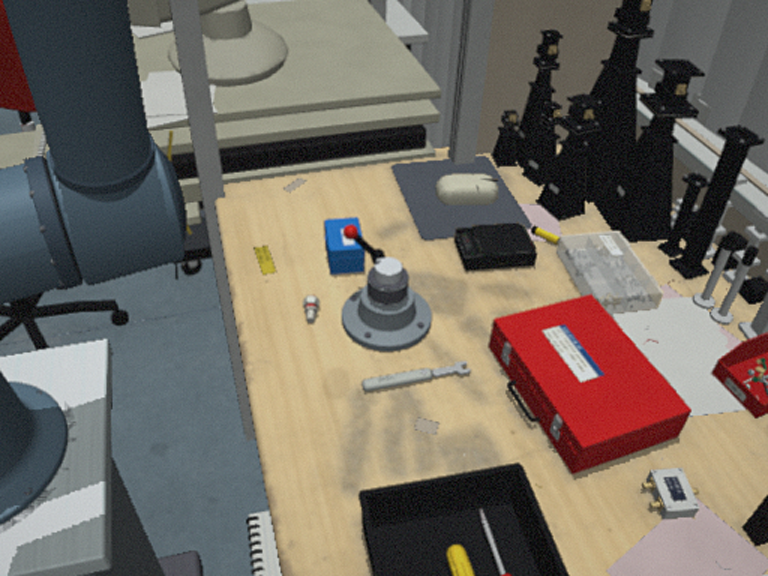

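The top view shows the shaft top near (393,287)/1.5 px, with the boss and lever pointing left (+y) and the ball at (348,310)/1.5. In the side view the ball is at (351,232)/1.5 and the shaft top at (389,268)/1.5. The box lies on the +y side, the connector on the robot side and the wrench on the -y side.

```bash
python3 - <<'E'
from h import *
a=cam('top');b=cam('side')
def red(f,c,r=18):
    hsv=cv2.cvtColor(f['frame'],cv2.COLOR_RGB2HSV);m=(((hsv[...,0]<8)|(hsv[...,0]>172))&(hsv[...,1]>140)&(hsv[...,2]>60)).astype(np.uint8)
    w=np.zeros_like(m);cv2.circle(w,c,r,1,-1);y,x=np.nonzero(m*w);return (x.mean(),y.mean()),len(x)
def bright(f,c,r=16):
    i=f['frame'].min(2);w=np.zeros_like(i);cv2.circle(w,c,r,1,-1);y,x=np.nonzero((i>175)*w);return (x.mean(),y.mean()),len(x)
ra,rb=red(a,(232,207)),red(b,(234,155));print(ra,rb,tri(a,ra[0],b,rb[0]))
ba,bb=bright(a,(262,191)),bright(b,(259,179));print(ba,bb,tri(a,ba[0],b,bb[0]),onz(a,ba[0],.096),onz(b,bb[0],.096))
# base disc ellipse top view
print('disc',onz(a,(264,195),.0))
for n,p in dict(box=(197,204),wr1=(314,170),wr2=(312,220),conn=(246,238)).items():print(n,onz(a,p,.01))
E
```

```text
((np.float64(231.6341463414634), np.float64(205.78048780487805)), 41) ((np.float64(233.6), np.float64(154.25)), 60) (array([0.48653438, 0.1588862 , 0.1122923 ]), np.float64(0.0014295297411040765))
((np.float64(261.6666666666667), np.float64(190.13227513227514)), 189) ((np.float64(259.1140939597315), np.float64(176.9261744966443)), 149) (array([0.52193287, 0.0984445 , 0.09499436]), np.float64(0.0013401650559353709)) [0.52113005 0.09855897 0.096     ] [0.52223394 0.09725096 0.096     ]
disc [0.52325735 0.09506298 0.        ]
box [0.49918341 0.24820146 0.01      ]
wr1 [ 0.58138013 -0.01911882  0.01      ]
wr2 [ 0.46632305 -0.01458912  0.01      ]
conn [0.42335469 0.13419164 0.01      ]
```

step_arm([
  {"dx": 0.0348, "dy": -0.0367},
  {"dx": 0.0348, "dy": -0.0367},
  {"dx": 0.0348, "dy": -0.0367},
  {"dx": 0.0348, "dy": -0.0367},
  {"dx": 0.0348, "dy": -0.0367},
], grip_force=20)

```text
schema error: expected keys jaw, dx, dy, dz, turn
```

step_arm([
  {"dx": 0.0348, "dy": -0.0367},
  {"dx": 0.0348, "dy": -0.0367},
  {"dx": 0.0348, "dy": -0.0367},
  {"dx": 0.0348, "dy": -0.0367},
  {"dx": 0.0348, "dy": -0.0367},
])

```text
schema error: expected keys jaw, dx, dy, dz, turn
```

step_arm([
  {"dx": 0.0348, "dy": -0.0367},
  {"dx": 0.0348, "dy": -0.0367},
  {"dx": 0.0348, "dy": -0.0367},
  {"dx": 0.0348, "dy": -0.0367},
  {"dx": 0.0348, "dy": -0.0367},
])

```text
schema error: expected keys jaw, dx, dy, dz, turn
```

step_arm([
  {"turn": -0.18},
  {"turn": -0.18},
  {"turn": -0.18},
  {"turn": -0.18},
  {"turn": -0.18},
])

```text
schema error: expected keys jaw, dx, dy, dz, turn
```

step_arm([
  {"turn": -0.18},
  {"turn": -0.065},
  {},
  {},
  {},
])

```text
schema error: expected keys jaw, dx, dy, dz, turn
```

```bash
python3 - <<'E'
from h import *
import workcell
s=sense();print(s['ee_pos'],s['tcp_rot'].round(3),s['contact_force'],getattr(workcell,'finger_overhang',None),s['joints'])
f=cam('wrist');print(f['mount']);uv=proj(f,[.522,.098,.096])[0];print(uv,f['fx'])
save(f,'w1.png',sc=1.5)
E
```

```text
[ 0.23732237 -0.60499946  0.40400549] [[ 0.931  0.365 -0.   ]
 [ 0.365 -0.931  0.001]
 [ 0.    -0.001 -1.   ]] [ 0.29917873 -0.84805134  0.59540881] 0.1992 [-1.37111484e+00  2.45533839e-01  1.55849134e+00  9.69685831e-06
  1.33867658e+00 -1.74102229e-01]
[[ 4.83966932e-04  9.70948425e-01  2.39288367e-01  6.87668570e-02]
 [ 9.99999866e-01 -5.14329323e-04  6.44426607e-05 -4.55074504e-04]
 [ 1.85643524e-04  2.39288303e-01 -9.70948543e-01  1.96604034e-02]
 [ 0.00000000e+00  0.00000000e+00  0.00000000e+00  1.00000000e+00]]
[-453.46409597 -462.77497083] 293.9318552511209
```

View pics/w1.png

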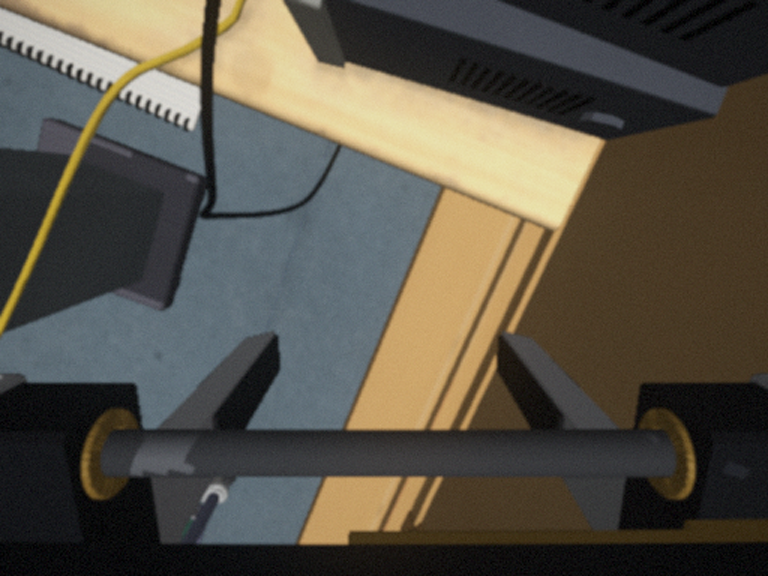

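The wrist view shows the open fingers clear, with the table edge and a cabinet on the right and a free path to the upper left. Every row needs all five keys.

step_arm([
  {"dx": 0.0348, "dy": -0.0367, "dz": 0, "turn": 0, "jaw": 0},
  {"dx": 0.0348, "dy": -0.0367, "dz": 0, "turn": 0, "jaw": 0},
  {"dx": 0.0348, "dy": -0.0367, "dz": 0, "turn": 0, "jaw": 0},
  {"dx": 0.0348, "dy": -0.0367, "dz": 0, "turn": 0, "jaw": 0},
  {"dx": 0.0348, "dy": -0.0367, "dz": 0, "turn": 0, "jaw": 0},
], grip_force=20)

```text
t: 0.88
ee_pos: [0.3327, -0.3692, 0.4046]
tcp_rot: [[0.931, 0.365, 0.0], [0.365, -0.931, -0.0], [0.0, 0.0, -1.0]]
contact_force: [1.2, -0.2, 0.7]
width: 0.998
grip_force: 0.0
```

step_arm([
  {"dx": 0.0348, "dy": -0.0367, "dz": 0, "turn": 0, "jaw": 0},
  {"dx": 0.0348, "dy": -0.0367, "dz": 0, "turn": 0, "jaw": 0},
  {"dx": 0.0348, "dy": -0.0367, "dz": 0, "turn": 0, "jaw": 0},
  {"dx": 0.0348, "dy": -0.0367, "dz": 0, "turn": 0, "jaw": 0},
  {"dx": 0.0348, "dy": -0.0367, "dz": 0, "turn": 0, "jaw": 0},
])

```text
t: 1.5
ee_pos: [0.4276, -0.1347, 0.4048]
tcp_rot: [[0.931, 0.365, 0.001], [0.365, -0.931, -0.0], [0.0, 0.001, -1.0]]
contact_force: [0.4, 0.2, -0.1]
width: 1.002
grip_force: 0.0
```

step_arm([
  {"dx": 0.0348, "dy": -0.0367, "dz": 0, "turn": 0, "jaw": 0},
  {"dx": 0.0348, "dy": -0.0367, "dz": 0, "turn": 0, "jaw": 0},
  {"dx": 0.0348, "dy": -0.0367, "dz": 0, "turn": 0, "jaw": 0},
  {"dx": 0.0348, "dy": -0.0367, "dz": 0, "turn": 0, "jaw": 0},
  {"dx": 0.0348, "dy": -0.0367, "dz": 0, "turn": 0, "jaw": 0},
])

```text
t: 2.12
ee_pos: [0.5226, 0.0997, 0.4048]
tcp_rot: [[0.931, 0.365, 0.0], [0.365, -0.931, -0.0], [0.0, 0.0, -1.0]]
contact_force: [0.8, -0.7, 0.1]
width: 0.998
grip_force: 0.0
```

step_arm([
  {"dx": 0, "dy": 0, "dz": 0, "turn": -0.165, "jaw": 0},
  {"dx": 0, "dy": 0, "dz": 0, "turn": -0.165, "jaw": 0},
  {"dx": 0, "dy": 0, "dz": 0, "turn": -0.165, "jaw": 0},
  {"dx": 0, "dy": 0, "dz": 0, "turn": -0.165, "jaw": 0},
  {"dx": 0, "dy": 0, "dz": 0, "turn": -0.165, "jaw": 0},
])

```text
t: 2.75
ee_pos: [0.5222, 0.098, 0.4046]
tcp_rot: [[0.358, 0.934, -0.0], [0.934, -0.358, 0.0], [-0.0, -0.0, -1.0]]
contact_force: [0.1, 0.9, -0.0]
width: 1.003
grip_force: 0.0
```

step_arm([
  {"dx": 0, "dy": 0, "dz": 0, "turn": -0.165, "jaw": 0},
  {"dx": 0, "dy": 0, "dz": 0, "turn": -0.155, "jaw": 0},
  {"dx": 0, "dy": 0, "dz": 0, "turn": 0, "jaw": 0},
  {"dx": 0, "dy": 0, "dz": 0, "turn": 0, "jaw": 0},
  {"dx": 0, "dy": 0, "dz": 0, "turn": 0, "jaw": 0},
])

```text
t: 3.38
ee_pos: [0.5223, 0.098, 0.4047]
tcp_rot: [[0.053, 0.999, 0.0], [0.999, -0.053, 0.0], [0.0, 0.0, -1.0]]
contact_force: [0.6, 0.4, -0.6]
width: 1.001
grip_force: 0.0
```

```bash
python3 - <<'E'
from h import *
s=sense();print(s['t'],s['ee_pos'],s['tcp_rot'].round(3),s['contact_force'],s['joints'])
f=cam('wrist');uv=proj(f,[.522,.098,.096])[0];print(uv)
u,v=uv.astype(int);save(f,'w2.png',(max(u-100,0),max(v-75,0),u+100,v+75),4)
E
```

```text
3.375 [0.52228542 0.09798274 0.40466043] [[ 0.053  0.999  0.   ]
 [ 0.999 -0.053  0.   ]
 [ 0.     0.    -1.   ]] [ 0.57560953  0.40035782 -0.60966585] [-2.80672053e-02 -3.42411536e-02  1.86007869e+00  1.68714976e-05
  1.31573146e+00  2.50929397e-02]
[258.59057491 195.18704503]
```

View pics/w2.png

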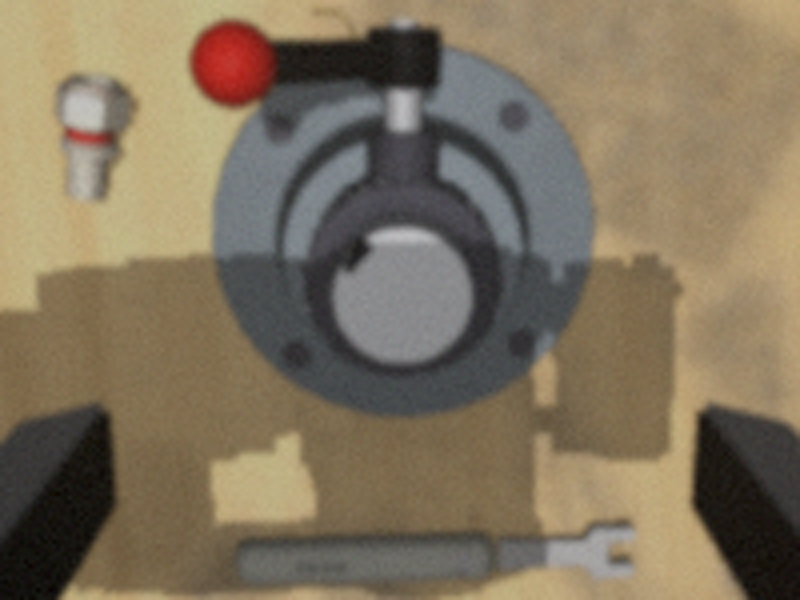

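The crop shows the shaft top centred at (402,296), the notch near (357,250), about 45° counter-clockwise of the boss, which points straight up at (404,110). The ball is at (233,62) and the connector and wrench are clear of the fingers' path.

```bash
python3 - <<'E'
from h import *
f=cam('wrist');c=onz(f,(158+402.5/4,120+296/4),.096);print(c)
g=f['frame'].max(2);y,x=np.mgrid[:384,:512];P=np.hypot(x-258.6,y-194)
m=(g<60)&(P<19)&(P>10)
m=m&(P<18*1.0);X,Y=x[m],y[m]
print(len(X),X.mean(),Y.mean());a=np.degrees(np.arctan2(-(X-258.6),-(Y-194)));print(np.histogram(a,bins=np.arange(-180,181,10)))
n=onz(f,(X.mean(),Y.mean()),.096)-c;print(np.degrees(np.arctan2(n[1],n[0])),np.hypot(*n[:2]))
b=onz(f,(158+404/4,120+105/4),.064)-c;print(np.degrees(np.arctan2(b[1],b[0])),np.hypot(*b[:2]))
E
```

```text
[0.52209831 0.09921013 0.096     ]
26 252.15384615384616 189.53846153846155
(array([0, 1, 1, 0, 2, 1, 1, 0, 0, 0, 0, 0, 0, 0, 0, 0, 0, 0, 0, 0, 0, 3,
       8, 8, 0, 0, 0, 0, 0, 0, 0, 0, 0, 0, 1, 0]), array([-180, -170, -160, -150, -140, -130, -120, -110, -100,  -90,  -80,
        -70,  -60,  -50,  -40,  -30,  -20,  -10,    0,   10,   20,   30,
         40,   50,   60,   70,   80,   90,  100,  110,  120,  130,  140,
        150,  160,  170,  180]))
141.6824000548766 0.007982419453930866
86.44772276575917 0.04539879795252253
```

step_arm([
  {"dx": 0.0012, "dy": 0, "dz": 0.03, "turn": 0, "jaw": 0},
  {"dx": 0, "dy": 0, "dz": 0.03, "turn": 0, "jaw": 0},
  {"dx": 0, "dy": 0, "dz": 0.03, "turn": 0, "jaw": 0},
  {"dx": 0, "dy": 0, "dz": 0.03, "turn": 0, "jaw": 0},
  {"dx": 0, "dy": 0, "dz": 0.02, "turn": 0, "jaw": 0},
])

```text
t: 4.1
ee_pos: [0.522, 0.0992, 0.2631]
tcp_rot: [[0.053, 0.999, -0.002], [0.999, -0.053, 0.0], [-0.0, -0.002, -1.0]]
contact_force: [-0.3, 0.5, 0.4]
width: 1.005
grip_force: 0.0
```

step_arm([
  {"dx": 0, "dy": 0, "dz": 0.013, "turn": 0, "jaw": 0},
  {"dx": 0, "dy": 0, "dz": 0, "turn": 0, "jaw": 60},
  {"dx": 0, "dy": 0, "dz": 0, "turn": 0, "jaw": 140},
  {"dx": 0, "dy": 0, "dz": 0, "turn": 0, "jaw": 200},
  {"dx": 0, "dy": 0, "dz": 0, "turn": 0, "jaw": 200},
], grip_force=15)

```text
t: 4.72
ee_pos: [0.5226, 0.0992, 0.2523]
tcp_rot: [[0.052, 0.999, 0.001], [0.999, -0.052, -0.0], [0.0, 0.001, -1.0]]
contact_force: [-0.6, 0.2, 0.6]
width: 0.607
grip_force: 0.0
```

step_arm([
  {"dx": 0, "dy": 0, "dz": 0, "turn": 0, "jaw": 200},
  {"dx": 0, "dy": 0, "dz": 0, "turn": 0, "jaw": 200},
  {"dx": 0, "dy": 0, "dz": 0, "turn": 0, "jaw": 200},
  {"dx": 0, "dy": 0, "dz": 0, "turn": 0, "jaw": 200},
  {"dx": 0, "dy": 0, "dz": 0, "turn": 0, "jaw": 200},
])

```text
t: 5.35
ee_pos: [0.5223, 0.0992, 0.2521]
tcp_rot: [[0.052, 0.999, -0.001], [0.999, -0.052, -0.0], [-0.0, -0.001, -1.0]]
contact_force: [-3.6, 0.1, 5.5]
width: 0.573
grip_force: 15.0
```

step_arm([
  {"dx": 0, "dy": 0, "dz": 0, "turn": -0.1, "jaw": 200},
  {"dx": 0, "dy": 0, "dz": 0, "turn": -0.1, "jaw": 200},
  {"dx": 0, "dy": 0, "dz": 0, "turn": -0.1, "jaw": 200},
  {"dx": 0, "dy": 0, "dz": 0, "turn": -0.1, "jaw": 200},
  {"dx": 0, "dy": 0, "dz": 0, "turn": 0, "jaw": 200},
])

```text
t: 5.98
ee_pos: [0.5223, 0.0992, 0.2521]
tcp_rot: [[-0.342, 0.94, -0.001], [0.94, 0.342, -0.0], [0.0, -0.001, -1.0]]
contact_force: [-3.7, -0.2, 5.5]
width: 0.573
grip_force: 15.0
```

```bash
python3 -c "
from h import *
s=sense();print(s['wrist_torque'],s['contact_force'],s['grip_force'])"
```

```text
[-0.04794942  0.59106525  0.1058294 ] [-3.66642337 -0.16799179  5.51714365] 15.00112384557724
```

step_arm([
  {"dx": 0, "dy": 0, "dz": 0, "turn": -0.05, "jaw": 200},
  {"dx": 0, "dy": 0, "dz": 0, "turn": -0.05, "jaw": 200},
  {"dx": 0, "dy": 0, "dz": 0, "turn": -0.05, "jaw": 200},
  {"dx": 0, "dy": 0, "dz": 0, "turn": -0.05, "jaw": 200},
  {"dx": 0, "dy": 0, "dz": 0, "turn": 0, "jaw": 200},
])

```text
t: 6.6
ee_pos: [0.5223, 0.0992, 0.2521]
tcp_rot: [[-0.522, 0.853, -0.001], [0.853, 0.522, -0.0], [0.0, -0.001, -1.0]]
contact_force: [-4.3, 0.3, 5.9]
width: 0.573
grip_force: 15.0
```

```bash
python3 -c "
from h import *
s=sense();print(s['wrist_torque'],s['contact_force'],s['grip_force'])"
```

```text
[-0.02501023  0.58145562  0.21042082] [-4.25537538  0.34059537  5.91435778] 15.001645535230637
```

step_arm([
  {"dx": 0, "dy": 0, "dz": 0, "turn": -0.05, "jaw": 200},
  {"dx": 0, "dy": 0, "dz": 0, "turn": -0.05, "jaw": 200},
  {"dx": 0, "dy": 0, "dz": 0, "turn": -0.05, "jaw": 200},
  {"dx": 0, "dy": 0, "dz": 0, "turn": 0, "jaw": 200},
  {"dx": 0, "dy": 0, "dz": 0, "turn": 0, "jaw": 200},
])

```text
t: 7.22
ee_pos: [0.5223, 0.0992, 0.2521]
tcp_rot: [[-0.643, 0.766, -0.001], [0.766, 0.643, -0.0], [0.0, -0.001, -1.0]]
contact_force: [-4.1, -0.2, 6.8]
width: 0.57
grip_force: 15.0
```

```bash
python3 -c "
from h import *
s=sense();print(s['wrist_torque'],s['contact_force'],s['grip_force'])
f=cam('wrist');save(f,'w3.png',sc=1.5)"
```

```text
[-0.11411145  0.57586949  0.10875918] [-4.14734632 -0.22049328  6.81359366] 15.001323223114014
```

View pics/w3.png

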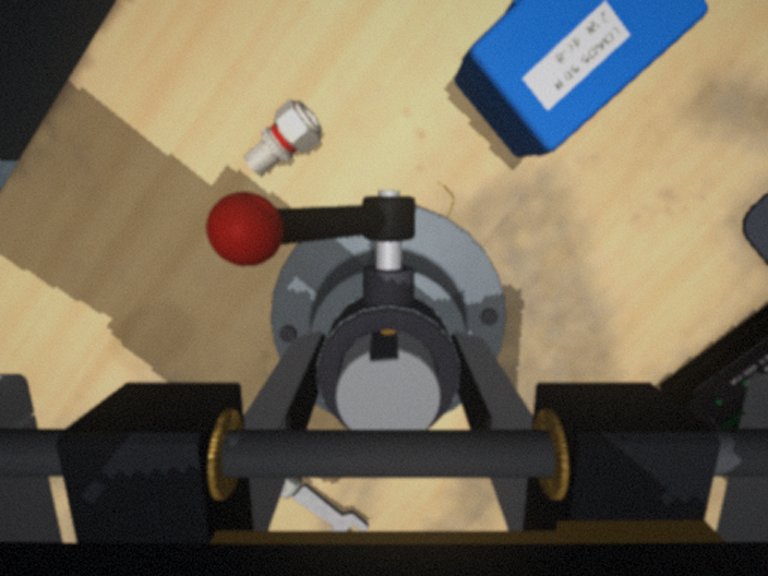

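The notch (384,345) is almost under the boss line (388,285), with the brass nose showing in it at (387,333). A few hundredths of a rad remain.

step_arm([
  {"dx": 0, "dy": 0, "dz": 0, "turn": -0.05, "jaw": 200},
  {"dx": 0, "dy": 0, "dz": 0, "turn": 0, "jaw": 200},
  {"dx": 0, "dy": 0, "dz": 0, "turn": 0, "jaw": 150},
  {"dx": 0, "dy": 0, "dz": 0, "turn": 0, "jaw": 60},
  {"dx": 0, "dy": 0, "dz": 0, "turn": 0, "jaw": 20},
])

```text
t: 7.9
ee_pos: [0.5224, 0.0991, 0.2515]
tcp_rot: [[-0.68, 0.733, 0.0], [0.733, 0.68, 0.0], [-0.0, 0.0, -1.0]]
contact_force: [0.1, -0.8, -0.6]
width: 0.745
grip_force: 0.0
```

step_arm([
  {"dx": 0, "dy": 0, "dz": 0, "turn": 0, "jaw": 0},
  {"dx": 0, "dy": 0, "dz": -0.03, "turn": 0, "jaw": 0},
  {"dx": 0, "dy": 0, "dz": -0.04, "turn": 0, "jaw": 0},
  {"dx": 0, "dy": 0, "dz": -0.04, "turn": 0, "jaw": 0},
  {"dx": 0, "dy": 0, "dz": -0.03, "turn": 0, "jaw": 0},
])

```text
t: 8.52
ee_pos: [0.5225, 0.0992, 0.3936]
tcp_rot: [[-0.68, 0.733, 0.002], [0.733, 0.68, 0.0], [-0.001, 0.001, -1.0]]
contact_force: [0.7, 0.4, 0.1]
width: 0.999
grip_force: 0.0
```

step_arm([
  {"dx": 0, "dy": 0, "dz": 0, "turn": 0, "jaw": 150},
  {"dx": 0, "dy": 0, "dz": 0, "turn": 0, "jaw": 255},
  {"dx": 0, "dy": 0, "dz": 0, "turn": 0, "jaw": 255},
  {"dx": 0, "dy": 0, "dz": 0, "turn": 0, "jaw": 255},
  {"dx": 0, "dy": 0, "dz": 0, "turn": 0, "jaw": 255},
])

```text
t: 9.15
ee_pos: [0.5223, 0.0992, 0.391]
tcp_rot: [[-0.68, 0.733, -0.001], [0.733, 0.68, 0.0], [0.001, -0.001, -1.0]]
contact_force: [-0.6, 0.1, -0.1]
width: 0.504
grip_force: 0.0
```

```bash
python3 - <<'E'
from h import *
s=sense();R=s['tcp_rot'];print(s['t'],s['ee_pos'],R.round(3),s['contact_force'],s['width'])
f=cam('wrist');save(f,'w4.png',sc=1.5)
hsv=cv2.cvtColor(f['frame'],cv2.COLOR_RGB2HSV);m=(((hsv[...,0]<8)|(hsv[...,0]>172))&(hsv[...,1]>140)&(hsv[...,2]>60)).astype(np.uint8)
n,l,st,ce=cv2.connectedComponentsWithStats(m);i=1+st[1:,4].argmax();print(st[i],ce[i])
b=onz(f,ce[i],.1126);c=np.array([.5221,.0992]);d=b[:2]-c
print(b,np.hypot(*d),'boss deg',np.degrees(np.arctan2(d[1],d[0]))-np.degrees(np.arctan2(38.5,58)),'tool rel',R.T@(b-s['ee_pos']))
E
```

```text
9.15 [0.5223113  0.09915721 0.39103598] [[-0.68   0.733 -0.001]
 [ 0.733  0.68   0.   ]
 [ 0.001 -0.001 -1.   ]] [-0.64341111  0.09133512 -0.10102694] 0.5039826058909594
[ 223  318  107   37 2912] [281.34752747 337.26476648]
[0.63667819 0.01032553 0.1126    ] 0.14500631779836093 boss deg -71.37546916942233 tool rel [-0.14311016  0.02361951  0.27831466]
```

View pics/w4.png

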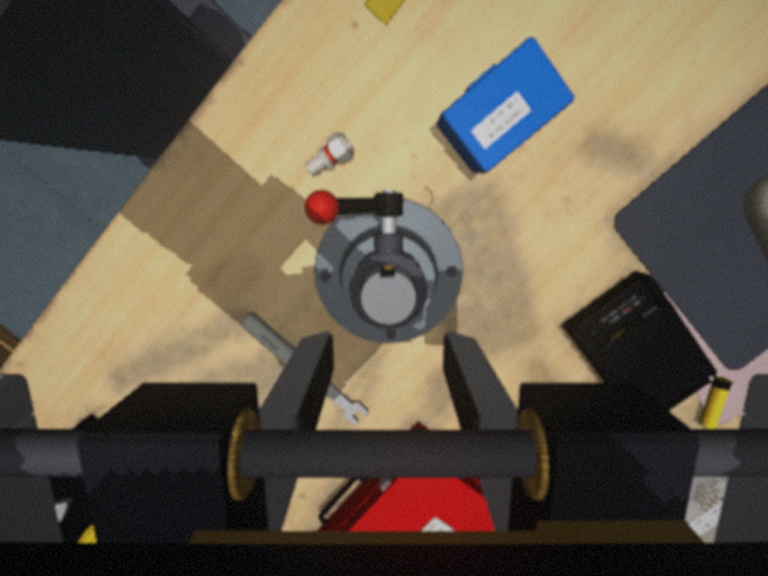

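The ball is at (321,207), and the boss (387,235), notch (387,268) and shaft centre (388,297) are in line. The earlier mask had picked up the red toolbox.

```bash
cat > ball.py <<'E'
from h import *
def ball(z,box=(150,90,300,190)):
    s=sense();R=s['tcp_rot'];f=cam('wrist');x0,y0,x1,y1=box
    hsv=cv2.cvtColor(f['frame'],cv2.COLOR_RGB2HSV);m=(((hsv[...,0]<8)|(hsv[...,0]>172))&(hsv[...,1]>140)&(hsv[...,2]>60)).astype(np.uint8)
    w=np.zeros_like(m);w[y0:y1,x0:x1]=1
    n,l,st,ce=cv2.connectedComponentsWithStats(m*w);i=1+st[1:,4].argmax();print(st[i],ce[i])
    b=onz(f,ce[i],z);d=b[:2]-[.5221,.0992]
    print(b,np.hypot(*d),np.degrees(np.arctan2(d[1],d[0])),'tool rel',R.T@(b-s['ee_pos']));return f
E
python3 -c "from ball import *;ball(.1126)"
```

```text
[203 127  23  22 387] [214.24031008 137.5994832 ]
[0.4540619  0.11613483 0.1126    ] 0.07011398847885393 166.02297303058384 tool rel [ 0.05873332 -0.03835152  0.27867889]
```

step_arm([
  {"dx": 0.03, "dy": -0.02, "dz": 0, "turn": 0, "jaw": 255},
  {"dx": 0.0285, "dy": -0.019, "dz": 0, "turn": 0, "jaw": 255},
  {"dx": 0, "dy": 0, "dz": 0.02, "turn": 0, "jaw": 255},
  {"dx": 0, "dy": 0, "dz": 0.025, "turn": 0, "jaw": 255},
  {"dx": 0, "dy": 0, "dz": 0.01, "turn": 0, "jaw": 255},
])

```text
t: 9.88
ee_pos: [0.4535, 0.1156, 0.3354]
tcp_rot: [[-0.68, 0.733, -0.002], [0.733, 0.68, -0.0], [0.001, -0.001, -1.0]]
contact_force: [0.5, -0.5, 0.4]
width: 0.003
grip_force: 0.0
```

step_arm([
  {"dx": 0, "dy": 0, "dz": 0.006, "turn": 0, "jaw": 255},
  {"dx": 0, "dy": 0, "dz": 0, "turn": 0, "jaw": 255},
  {"dx": 0, "dy": 0, "dz": 0, "turn": 0, "jaw": 255},
  {"dx": 0, "dy": 0, "dz": 0, "turn": 0, "jaw": 255},
  {"dx": 0, "dy": 0, "dz": 0, "turn": 0, "jaw": 255},
])

```text
t: 10.5
ee_pos: [0.4541, 0.1155, 0.331]
tcp_rot: [[-0.68, 0.733, 0.001], [0.733, 0.68, 0.0], [-0.0, 0.0, -1.0]]
contact_force: [-0.8, 0.8, 0.3]
width: 0.005
grip_force: 0.0
```

```bash
python3 - <<'E'
from h import *
s=sense();print(s['ee_pos'],s['contact_force'],s['width'])
for n in(0,.1,.2,.3,.4,.5,.6,.7,.8,.9):print(n,62*np.cos(.9-n)-38.5,48.6-62*np.sin(.9-n))
E
```

```text
[0.45407384 0.11553367 0.33101702] [-0.79075205  0.84548514  0.34158367] 0.004952672054624667
0 0.03981803278119145 0.03373160309602952
0.1 4.695815979524255 4.1239223642295855
0.2 8.920215611638284 8.65850339126316
0.3 12.670808124400047 13.592166649507803
0.4 15.910118837203115 18.875616606539417
0.5 18.605781628178875 24.456062776863668
0.6 20.73086232578757 30.277747186996947
0.7 22.26412782615698 36.2825014907062
0.8 23.1902582472376 42.41032816789666
0.9 23.5 48.6
```

step_arm([
  {"dx": 0, "dy": 0, "dz": 0.004, "turn": 0, "jaw": 255},
  {"dx": 0, "dy": 0, "dz": 0.0015, "turn": 0, "jaw": 255},
  {"dx": 0, "dy": 0, "dz": 0.0015, "turn": 0, "jaw": 255},
  {"dx": 0, "dy": 0, "dz": 0.001, "turn": 0, "jaw": 255},
  {"dx": 0, "dy": 0, "dz": 0, "turn": 0, "jaw": 255},
])

```text
t: 11.12
ee_pos: [0.454, 0.1155, 0.3226]
tcp_rot: [[-0.68, 0.733, -0.0], [0.733, 0.68, 0.0], [0.0, -0.0, -1.0]]
contact_force: [-0.2, -0.5, -1.0]
width: 0.005
grip_force: 0.0
```

step_arm([
  {"dx": 0, "dy": 0, "dz": 0.001, "turn": 0, "jaw": 255},
  {"dx": 0, "dy": -0.001, "dz": 0.001, "turn": 0, "jaw": 255},
  {"dx": 0, "dy": -0.001, "dz": 0.001, "turn": 0, "jaw": 255},
  {"dx": 0, "dy": -0.001, "dz": 0.001, "turn": 0, "jaw": 255},
  {"dx": 0, "dy": 0, "dz": 0, "turn": 0, "jaw": 255},
])

```text
t: 11.75
ee_pos: [0.4523, 0.1135, 0.32]
tcp_rot: [[-0.68, 0.733, 0.002], [0.733, 0.68, 0.0], [-0.002, 0.002, -1.0]]
contact_force: [-2.0, 0.6, 6.9]
width: 0.01
grip_force: 3.3
```

step_arm([
  {"dx": 0, "dy": -0.0017, "dz": 0.0018, "turn": 0, "jaw": 255},
  {"dx": -0.0003, "dy": -0.0017, "dz": 0.0018, "turn": 0, "jaw": 255},
  {"dx": -0.0003, "dy": -0.0017, "dz": 0.002, "turn": 0, "jaw": 255},
  {"dx": -0.0003, "dy": -0.0016, "dz": 0.002, "turn": 0, "jaw": 255},
  {"dx": 0, "dy": 0, "dz": 0, "turn": 0, "jaw": 255},
])

```text
t: 12.38
ee_pos: [0.4474, 0.1082, 0.312]
tcp_rot: [[-0.68, 0.733, -0.002], [0.733, 0.68, -0.0], [0.001, -0.001, -1.0]]
contact_force: [-4.5, -0.2, 9.2]
width: 0.003
grip_force: 4.6
```

step_arm([
  {"dx": -0.0003, "dy": -0.0014, "dz": 0.002, "turn": 0, "jaw": 255},
  {"dx": -0.0003, "dy": -0.0013, "dz": 0.002, "turn": 0, "jaw": 255},
  {"dx": -0.0003, "dy": -0.0012, "dz": 0.002, "turn": 0, "jaw": 255},
  {"dx": -0.0003, "dy": -0.0011, "dz": 0.002, "turn": 0, "jaw": 255},
  {"dx": 0, "dy": 0, "dz": 0, "turn": 0, "jaw": 255},
])

```text
t: 13.0
ee_pos: [0.4438, 0.1039, 0.3032]
tcp_rot: [[-0.681, 0.733, -0.006], [0.733, 0.681, -0.001], [0.004, -0.005, -1.0]]
contact_force: [-8.7, -1.6, 9.8]
width: 0.005
grip_force: 5.5
```

step_arm([
  {"dx": 0, "dy": -0.0015, "dz": 0.001, "turn": 0, "jaw": 255},
  {"dx": 0, "dy": -0.0012, "dz": 0.0015, "turn": 0, "jaw": 255},
  {"dx": 0, "dy": -0.001, "dz": 0.0018, "turn": 0, "jaw": 255},
  {"dx": -0.0003, "dy": -0.0008, "dz": 0.0018, "turn": 0, "jaw": 255},
  {"dx": 0, "dy": 0, "dz": 0, "turn": 0, "jaw": 255},
])

```text
t: 13.62
ee_pos: [0.4409, 0.1006, 0.2971]
tcp_rot: [[-0.681, 0.733, -0.005], [0.733, 0.681, -0.001], [0.003, -0.004, -1.0]]
contact_force: [-6.4, -1.5, 9.1]
width: 0.006
grip_force: 4.9
```

```bash
python3 -c "
from h import *
f=cam('wrist');b=cam('side');h=lambda f,c:cv2.resize(f['frame'][c[1]:c[3],c[0]:c[2]],(400,300),interpolation=cv2.INTER_CUBIC)
cv2.imwrite('pics/p5.png',np.hstack([cv2.resize(f['frame'],(400,300)),h(b,(180,115,320,220))])[...,::-1])"
```

```text
(no output)
```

View pics/p5.png

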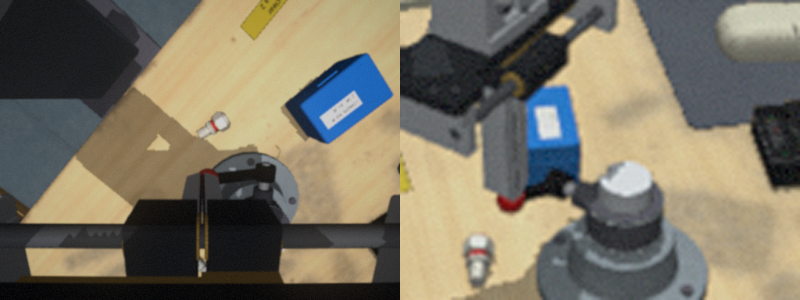

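The ball is under the fingertips (wrist (207,172), side (510,202)), with the lever past the 0.35 stiffening point and no rise in force. The bystanders are untouched.

step_arm([
  {"dx": -0.0002, "dy": -0.0008, "dz": 0.002, "turn": 0, "jaw": 255},
  {"dx": -0.0002, "dy": -0.0008, "dz": 0.002, "turn": 0, "jaw": 255},
  {"dx": -0.0002, "dy": -0.0006, "dz": 0.002, "turn": 0, "jaw": 255},
  {"dx": -0.0002, "dy": -0.0006, "dz": 0.002, "turn": 0, "jaw": 255},
  {"dx": 0, "dy": 0, "dz": 0, "turn": 0, "jaw": 255},
])

```text
t: 14.35
ee_pos: [0.4389, 0.098, 0.2886]
tcp_rot: [[-0.681, 0.733, -0.007], [0.733, 0.681, -0.001], [0.004, -0.006, -1.0]]
contact_force: [-8.6, -2.1, 7.8]
width: 0.006
grip_force: 5.3
```

step_arm([
  {"dx": -0.0002, "dy": -0.0004, "dz": 0.002, "turn": 0, "jaw": 255},
  {"dx": -0.0002, "dy": -0.0003, "dz": 0.002, "turn": 0, "jaw": 255},
  {"dx": -0.0002, "dy": -0.0002, "dz": 0.002, "turn": 0, "jaw": 255},
  {"dx": -0.0002, "dy": -0.0001, "dz": 0.0015, "turn": 0, "jaw": 255},
  {"dx": 0, "dy": 0, "dz": 0, "turn": 0, "jaw": 255},
])

```text
t: 14.98
ee_pos: [0.4389, 0.0966, 0.2811]
tcp_rot: [[-0.681, 0.732, -0.006], [0.733, 0.681, -0.002], [0.003, -0.006, -1.0]]
contact_force: [-7.2, -3.2, 7.2]
width: 0.008
grip_force: 4.8
```

step_arm([
  {"dx": 0, "dy": 0, "dz": 0.0013, "turn": 0, "jaw": 255},
  {"dx": 0, "dy": 0, "dz": 0.0013, "turn": 0, "jaw": 255},
  {"dx": 0, "dy": 0, "dz": 0.0013, "turn": 0, "jaw": 255},
  {"dx": 0, "dy": 0, "dz": 0.001, "turn": 0, "jaw": 255},
  {"dx": 0, "dy": 0, "dz": 0, "turn": 0, "jaw": 255},
])

```text
t: 15.6
ee_pos: [0.4388, 0.0965, 0.2762]
tcp_rot: [[-0.681, 0.732, -0.007], [0.732, 0.681, -0.002], [0.003, -0.007, -1.0]]
contact_force: [-8.0, -4.7, 7.2]
width: 0.003
grip_force: 5.0
```

step_arm([
  {"dx": 0, "dy": 0, "dz": 0.001, "turn": 0, "jaw": 255},
  {"dx": 0, "dy": 0, "dz": 0.0008, "turn": 0, "jaw": 255},
  {"dx": 0, "dy": 0, "dz": 0, "turn": 0, "jaw": 255},
  {"dx": 0, "dy": 0, "dz": 0, "turn": 0, "jaw": 255},
  {"dx": 0, "dy": 0, "dz": 0, "turn": 0, "jaw": 255},
])

```text
t: 16.23
ee_pos: [0.4388, 0.0965, 0.2743]
tcp_rot: [[-0.681, 0.732, -0.007], [0.732, 0.681, -0.003], [0.003, -0.007, -1.0]]
contact_force: [-7.2, -4.1, 7.9]
width: 0.003
grip_force: 5.3
```

step_arm([
  {"dx": 0, "dy": 0, "dz": -0.002, "turn": 0, "jaw": 255},
  {"dx": 0, "dy": 0, "dz": -0.005, "turn": 0, "jaw": 255},
  {"dx": 0, "dy": 0, "dz": -0.02, "turn": 0, "jaw": 255},
  {"dx": 0, "dy": 0, "dz": -0.03, "turn": 0, "jaw": 255},
  {"dx": 0, "dy": 0, "dz": -0.04, "turn": 0, "jaw": 255},
])

```text
t: 16.85
ee_pos: [0.4395, 0.097, 0.3722]
tcp_rot: [[-0.68, 0.733, -0.002], [0.733, 0.68, 0.0], [0.001, -0.001, -1.0]]
contact_force: [0.6, 0.5, -0.1]
width: 0.004
grip_force: 0.0
```

step_arm([
  {"dx": -0.02, "dy": 0.01, "dz": -0.02, "turn": 0, "jaw": 255},
  {"dx": -0.04, "dy": 0.01, "dz": 0, "turn": 0, "jaw": 255},
  {"dx": 0, "dy": 0.02, "dz": 0, "turn": 0, "jaw": 255},
  {"dx": 0, "dy": 0, "dz": 0, "turn": 0, "jaw": 255},
  {"dx": 0, "dy": 0, "dz": 0, "turn": 0, "jaw": 255},
])

```text
t: 17.48
ee_pos: [0.5095, 0.0802, 0.3915]
tcp_rot: [[-0.681, 0.733, -0.001], [0.733, 0.681, -0.0], [0.0, -0.0, -1.0]]
contact_force: [0.6, -0.0, 0.0]
width: 0.004
grip_force: 0.0
```

```bash
python3 -c "
from ball import *
f=ball(.064,(100,60,340,230));s=cam('side')
h=lambda f,c:cv2.resize(f['frame'][c[1]:c[3],c[0]:c[2]],(400,300),interpolation=cv2.INTER_CUBIC)
g=s['frame'];hsv=cv2.cvtColor(g,cv2.COLOR_RGB2HSV);m=((hsv[...,0]<8)|(hsv[...,0]>172))&(hsv[...,1]>140)&(hsv[...,2]>60);w=m*0;w[115:220,180:290]=1
y,x=np.nonzero(m&(w>0));print('side',x.mean(),y.mean(),len(x))
n,l,st,ce=cv2.connectedComponentsWithStats((m&(w>0)).astype(np.uint8));print(st[1:],ce[1:])
cv2.imwrite('pics/p6.png',np.hstack([cv2.resize(f['frame'],(400,300)),h(s,(180,115,320,220))])[...,::-1])
np.save('o.npy',0)
q=cv2.connectedComponentsWithStats((m&(w>0)).astype(np.uint8))[3][1+st[1:,4].argmax()]
c=f['frame'];hv=cv2.cvtColor(c,cv2.COLOR_RGB2HSV);mm=((((hv[...,0]<8)|(hv[...,0]>172))&(hv[...,1]>140)&(hv[...,2]>60))).astype(np.uint8);mm[230:]=0
_,_,s2,c2=cv2.connectedComponentsWithStats(mm);print(tri(f,c2[1+s2[1:,4].argmax()],s,q))"
```

```text
[212 125  18  19 267] [220.70786517 133.8576779 ]
[0.43978394 0.09809862 0.064     ] 0.08232342303939098 -179.23343245708904 tool rel [ 0.06039395 -0.03876755  0.32758604]
side 217.8030303030303 194.6969696969697 66
[[214 191   9   9  65]
 [206 203   1   1   1]] [[217.98461538 194.56923077]
 [206.         203.        ]]
(array([0.44037352, 0.09843182, 0.067795  ]), np.float64(0.0006560429051705354))
```

View pics/p6.png

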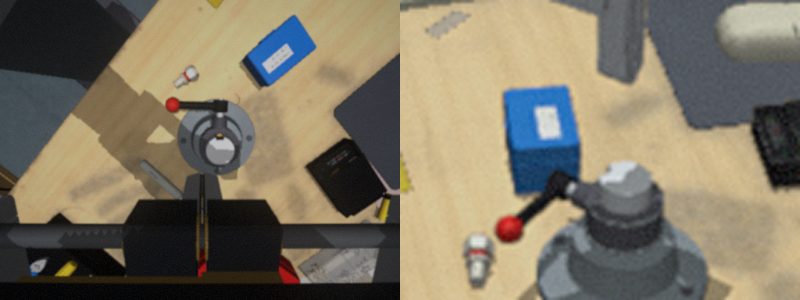

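The lever is down near level: ball at (172,104) in the wrist view and (509,228) in the side view, z about 0.066, so roughly 0.84–0.88 rad. That is a thin margin, so I'll give it one more gentle press.

step_arm([
  {"dx": 0.03, "dy": -0.019, "dz": 0, "turn": 0, "jaw": 255},
  {"dx": 0.03, "dy": -0.0195, "dz": 0.02, "turn": 0, "jaw": 255},
  {"dx": 0, "dy": 0, "dz": 0.05, "turn": 0, "jaw": 255},
  {"dx": 0, "dy": 0, "dz": 0.035, "turn": 0, "jaw": 255},
  {"dx": 0, "dy": 0, "dz": 0, "turn": 0, "jaw": 255},
])

```text
t: 18.2
ee_pos: [0.4394, 0.098, 0.2845]
tcp_rot: [[-0.68, 0.733, -0.006], [0.733, 0.68, 0.0], [0.004, -0.004, -1.0]]
contact_force: [0.3, 0.6, 0.6]
width: 0.008
grip_force: 0.0
```

step_arm([
  {"dx": 0, "dy": 0, "dz": 0.004, "turn": 0, "jaw": 255},
  {"dx": 0, "dy": 0, "dz": 0.0015, "turn": 0, "jaw": 255},
  {"dx": 0, "dy": 0, "dz": 0.0015, "turn": 0, "jaw": 255},
  {"dx": 0, "dy": 0, "dz": 0.0015, "turn": 0, "jaw": 255},
  {"dx": 0, "dy": 0, "dz": 0, "turn": 0, "jaw": 255},
])

```text
t: 18.82
ee_pos: [0.441, 0.098, 0.2783]
tcp_rot: [[-0.68, 0.733, 0.0], [0.733, 0.68, -0.0], [-0.0, 0.0, -1.0]]
contact_force: [-0.8, 0.1, 0.2]
width: 0.003
grip_force: 0.0
```

step_arm([
  {"dx": 0, "dy": 0, "dz": 0.0015, "turn": 0, "jaw": 255},
  {"dx": 0, "dy": 0, "dz": 0.001, "turn": 0, "jaw": 255},
  {"dx": 0, "dy": 0, "dz": 0.001, "turn": 0, "jaw": 255},
  {"dx": 0, "dy": 0, "dz": 0, "turn": 0, "jaw": 255},
  {"dx": 0, "dy": 0, "dz": 0, "turn": 0, "jaw": 255},
])

```text
t: 19.45
ee_pos: [0.4411, 0.098, 0.2754]
tcp_rot: [[-0.68, 0.733, -0.0], [0.733, 0.68, -0.0], [0.0, -0.0, -1.0]]
contact_force: [-3.7, 0.4, 6.6]
width: 0.006
grip_force: 3.1
```

step_arm([
  {"dx": 0, "dy": 0, "dz": 0.001, "turn": 0, "jaw": 255},
  {"dx": 0, "dy": 0, "dz": 0.001, "turn": 0, "jaw": 255},
  {"dx": 0, "dy": 0, "dz": 0, "turn": 0, "jaw": 255},
  {"dx": 0, "dy": 0, "dz": 0, "turn": 0, "jaw": 255},
  {"dx": 0, "dy": 0, "dz": 0, "turn": 0, "jaw": 255},
])

```text
t: 20.08
ee_pos: [0.4411, 0.0979, 0.2734]
tcp_rot: [[-0.68, 0.733, -0.001], [0.733, 0.68, -0.001], [-0.0, -0.001, -1.0]]
contact_force: [-3.7, -1.3, 5.6]
width: 0.007
grip_force: 3.5
```

step_arm([
  {"dx": 0, "dy": 0, "dz": 0.001, "turn": 0, "jaw": 255},
  {"dx": 0, "dy": 0, "dz": 0, "turn": 0, "jaw": 255},
  {"dx": 0, "dy": 0, "dz": -0.003, "turn": 0, "jaw": 255},
  {"dx": 0, "dy": 0, "dz": -0.01, "turn": 0, "jaw": 255},
  {"dx": 0, "dy": 0, "dz": -0.04, "turn": 0, "jaw": 255},
])

```text
t: 20.7
ee_pos: [0.44, 0.098, 0.3236]
tcp_rot: [[-0.68, 0.733, -0.005], [0.733, 0.68, 0.0], [0.004, -0.004, -1.0]]
contact_force: [1.4, 0.1, 0.4]
width: 0.007
grip_force: 0.0
```

step_arm([
  {"dx": 0, "dy": 0, "dz": -0.04, "turn": 0, "jaw": 255},
  {"dx": -0.03, "dy": 0.02, "dz": -0.02, "turn": 0, "jaw": 255},
  {"dx": -0.03, "dy": 0.02, "dz": 0, "turn": 0, "jaw": 255},
  {"dx": 0, "dy": 0, "dz": 0, "turn": 0, "jaw": 255},
  {"dx": 0, "dy": 0, "dz": 0, "turn": 0, "jaw": 255},
])

```text
t: 21.32
ee_pos: [0.5105, 0.0814, 0.3844]
tcp_rot: [[-0.68, 0.733, -0.001], [0.733, 0.68, 0.0], [0.001, -0.001, -1.0]]
contact_force: [-0.4, 1.4, 0.8]
width: 0.007
grip_force: 0.0
```

```bash
python3 -c "
from ball import *
f=ball(.064,(100,60,340,230));s=cam('side')
def r(f,b):
    hv=cv2.cvtColor(f['frame'],cv2.COLOR_RGB2HSV);m=(((hv[...,0]<8)|(hv[...,0]>172))&(hv[...,1]>140)&(hv[...,2]>60)).astype(np.uint8);w=m*0;w[b[1]:b[3],b[0]:b[2]]=1
    _,_,st,c=cv2.connectedComponentsWithStats(m*w);return c[1+st[1:,4].argmax()]
print(tri(f,r(f,(100,60,340,230)),s,r(s,(180,115,290,220))),sense()['contact_force'],sense()['t'])"
```

```text
[210 126  18  19 271] [218.71217712 134.70110701]
[0.44018218 0.09809466 0.064     ] 0.08192528123444884 -179.2269359549443 tool rel [ 0.05978438 -0.03991107  0.32051587]
(array([0.44042633, 0.09814289, 0.06480546]), np.float64(0.0003774484792015338)) [ 0.45069843  1.02751358 -0.26552547] 21.425
```

The ball is at z ≈ 0.065, which puts the lever about level at 0.89 rad, and the robot is clear.

```bash
python3 -c "
from workcell import *
print(sign_off())"
```

```text
the job is handed in; nothing more can be done
None
```

The job is handed in: the collar is turned onto the flat, the clamp lever measured about level (roughly 0.89 rad), the gripper is clear, and the bystanders were not touched; the sign-off gave no verdict.

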